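# Seat the work lamp on its shelf dock and hold it home

## Task

Put the work lamp on its dock: with the lens end towards the dock's upright stop, rest the lamp's underside gently on the tip of the locating pin with the socket still short of the pin, slide the lamp towards the stop until the socket drops over the pin, then press the lamp straight down against the sprung pad until it is fully home. Finish while still holding it pressed fully home, so that I can drive the lock screw: do not let go, it springs up again. Do not ram the lamp, and leave the drip pan, dowel, pump can and jar alone.

Things in the scene. Friction and masses are not known exactly. Their poses are not given: they have to be found in the camera images.
- lamp: Grey plastic work lamp, about 0.38 kg, upright on the shelf: body 120 mm (x) x 56 (y) x 46 tall. Origin: centre of its flat underside; z up, +x to the lens end, where a round black bezel (42 mm across, centre 24 mm up) reaches x = +67 mm. At the other end a toggle switch stands on top (x = -50 mm, lever up to 67 mm high at x = -56).
- lamp_handle (a point): Middle of the lamp's carry handle, 73 mm above the centre of the underside; axes as the lamp. A bar along x, 80 mm long, 24 mm wide (y), from 62 to 84 mm above the underside, on two posts (14 mm long, at x = -30 and +30 mm) with a 16 mm high gap between body and bar. Can be gripped from above across y.
- lamp_socket (a point): Mouth of the blind square socket in the lamp's underside, on the underside at lamp x = +20 mm, y = 0; axes as the lamp. Socket 16 mm x 16 mm, 24 mm deep, edges broken by 1.5 mm. The rest of the underside is flat.
- dock: Fixed dock on the shelf: steel base plate 170 mm (x) x 84 (y) x 10 thick. Origin: centre of its underside; z up, +x towards the upright stop, a steel plate 70 mm wide, 6 thick, across the +x end (x = 78 to 84 mm), its top 55 mm above the shelf. A docked lamp lies along the dock's x, centre over the dock's centre, lens 11 mm from the stop.
- pin_tip (a point): Tip of the dock's rigid upright steel locating pin, on its axis, 36 mm above the shelf at dock x = +20 mm, y = 0; axes as the dock. Pin 12 mm in diameter, 2 mm chamfer at the tip; it rises through a hole in the pad and stands 10 mm above the unpressed pad. The lamp hides it when above it.
- pad (a joint): Downward travel of the dock's black sprung pad, in m: 0 = up, 0.008 = fully down on its stop. Pad 110 mm x 56, centred on the dock, top 26 mm above the shelf when up, 18 when down. It needs 6 N to begin to move and 14 N in all (with the lamp's weight of about 4 N) to be fully down; the lamp's weight alone does not move it.
- drip_pan: Bystander: shallow orange plastic pan, 150 mm x 280 mm x 40 mm high; origin centre of underside.
- dowel: Bystander: wooden dowel, 18 mm in diameter, 150 mm long, lying in the drip pan; origin at the middle of its underside as built.
- pump_can: Bystander: aluminium pump can, 84 mm in diameter, 130 mm high, with a short spout; origin centre of underside.
- jar: Bystander: closed glass jar with a wire clamp lid, 80 mm in diameter, 110 mm high; origin centre of underside.

How it is judged (in metres and radians):
On the way, in this order (a step that is already met when the one before it is completed fails the run):
1. the lamp's underside rests on the pin's tip with the socket short of the pin, on the side away from the stop (contact force between lamp and dock above 0.3 N and x of lamp_socket in the frame of pin_tip between -0.05 and -0.004 m and z of lamp_socket in the frame of pin_tip between -0.005 and 0.006 m), for 0.05 s.
2. the socket has dropped over the pin (horizontal distance between lamp_socket and pin_tip below 0.005 m and z of lamp_socket in the frame of pin_tip below -0.006 m), for 0.05 s.
At the end, for the whole second after the job is handed in: Still held pressed home: pad down over 6 of 8 mm, pin over 14.5 mm inside the socket and within 5 mm of its centre, lens end to the stop, in line within 0.15 rad, upright within 0.08 rad, at rest; fingers press the lamp over 2 N, lamp bears on the dock over 8 N (value of joint pad above 0.006 m and z of lamp_socket in the frame of pin_tip below -0.0145 m and horizontal distance between lamp_socket and pin_tip below 0.005 m and x of lamp in the frame of pin_tip below -0.01 m and angle between the x axis of lamp and the x axis of dock, either way round below 0.15 rad and angle between lamp's own z axis and vertical below 0.08 rad and contact force between the fingers and lamp above 2 N and contact force between lamp and dock above 8 N and linear speed of lamp below 0.02 m/s); the arm keeps its last pose, push and grip.
It fails at once if the lamp is rammed against the dock (over 60 N) (contact force between lamp and dock above 60 N).
It fails at once if the lamp is tipped over (angle between lamp's own z axis and vertical above 0.8 rad).
It fails at once if a bystander is moved by more than 30 mm (distance of any of drip_pan, dowel, pump_can, jar from where it was at the start of the episode above 0.03 m).
It also fails if it takes over 61 s, if anything falls off the work surface, if the arm or the gripper's body presses on something with over 40 N, if the wrist force passes 120 N, or if a joint passes its speed limit or range.

## Robot

A 6-joint arm with a two-finger parallel gripper is mounted at the origin on the work surface. World frame = base frame: x ahead of the robot, y to its left, z up, the work surface at z = 0. Lengths are in m, angles in degrees, forces in N, time in s.
With the tool pointing down it reaches from about 0.4 to 0.825 m from the base axis. Payload 7 kg.
Tool frame: the origin (TCP) lies midway between the tips of the shut fingers; the grasp point (between the pads) lies 19 mm behind it (r.hold_point_z is the distance from the TCP to the grasp point, in m); y points along the fingers, z is the direction in which the jaws open and shut, and the axes are right-handed (so a half turn about y gives the same grasp; the last joint's range is limited). The gripper opens to 88 mm and grips with 3 to 60 N. Pads are 19 mm wide; open, the fingers measure 130 mm over their backs; the gripper's body (78 mm by 193 mm) begins 47 mm behind the grasp point.
Start: joints at [-55.571, 20.546, 0.682, 0, -70.136, -16.507], TCP at [0.208, -0.642, 0.227] pointing down, gripper open.
Joint ranges: [-176.03, 176.03], [-82.01, 121.73], [-58.28, 71.71], [-173.87, 95.51], [-174.79, -0.11], [-173.66, 173.66]. Speed limits (degrees/s): [136.94, 136.94, 172.46, 180, 180, 180].

## Interface

Orientations are given as [roll, pitch, yaw] about the fixed x, y, z axes, in that order (R = Rz(yaw) Ry(pitch) Rx(roll)).
In Python, from plant import r, imaging gives the robot as it stands.
- The arm moves only by the tool drive_tool, never from a script. Its argument "deltas" is a list of rows, each a list of 6 numbers: the shift along the world's x, y, z in cm, then the turn, a rotation vector about the world's x, y, z in rad. In form: [[tx, ty, tz, rx, ry, rz], ...]. A call has exactly 8 rows; each row is the pose to reach, as a shift and turn from the pose commanded when the call began; what a row does not reach only later rows make up. A row lasts 1/12 s, in which the tool goes at most 41.7 mm and 7.16 degrees, less where a joint would pass 70% of its speed; a pose out of reach is approached as far as the arm can. A call with a gripper value outside its range is refused whole. "claw" is the opening, from 0 (shut) to 1 (fully open), set as the call begins (left out, the last holds). The fingers move at their own pace and stop on an object; "squeeze" is the grip in N (left out, the last holds). Time passes only in rows, so rows that repeat a pose let the fingers close, or fill a call up. It gives the time, the measured TCP pose, the force and the opening at its end, in the units of the state.
- r.get_state(): the state, without advancing time (a new reading comes with each control period).
- imaging.capture(name): name is "scene" or "top"; returns the picture (420x560x3 uint8, red, green, blue); there is no depth.
- imaging.get_calibration(name): a dict with "mtx" (3x3 intrinsics, pixels), "k1" (the pictures are not rectified: a ray, as slopes to the right and down, at radius r is drawn at 1 + k1 r^2 times it, then the intrinsics apply), "R" (3x3) and "t" (3): a world point X has camera coordinates R X + t. Camera axes: x right, y down, z forward; pixel columns grow to the right and rows downward; lengths in m; the calibration is good to about 2 mm. A picture is of the moment at which its call begins. get_calibration takes no time and is no camera call.
- r.close_job(): hands the job in, once; it reports no verdict.
Trained networks look in the newest picture that a camera, given by its name, has taken for a name from the list of things; names that differ only in an ending like _2 or _b are one class to them, and where a whole thing is asked for, a point or a joint stands for the part that bears it (a point fixed in the world has none). Each returns a list of dicts, best first, with "score" (0 to 1); they miss things now and then, are a little off and sometimes report something else, mostly with a low value. They report only what shows in the picture. A call takes as long as a camera call.
- imaging.search_frame(camera, label): "bbox" ([left, top, right, bottom] in pixels, round what is visible of it).
- imaging.outline_of(camera, label): "region" (420x560 bool, what is visible of it) and "bbox" ([left, top, right, bottom] in pixels, round what is visible of it).
- imaging.landmark_of(camera, label): "position" ([column, row] in pixels: a listed point, or the origin of a listed thing).
The state is a dict: "time_s": time; "joints": joint angles; "qd": joint speeds; "joint_torque": joint torques, N m; "tcp_pos": TCP position; "eef_rot": TCP orientation; "contact_force": force on the tool from outside, world axes, zero at the start; "moment": the same for the moment, N m; "gripper_width": finger opening in m.
Only numpy, scipy, OpenCV 4.12 (cv2) and the standard library are available. Lean on these libraries where they do the work, as an engineer would, in place of code of your own. Each camera call takes 0.05 s, during which the arm holds its last target.

## Working session

There is one attempt and no reset: what is moved stays moved. The work goes in short steps, Python scripts to look and compute and a tool call to move; the robot and the scene stay as the last step left them, time stands still between calls to the robot, and variables do not carry over. Pictures are saved under pics/ and viewed, and the job is handed in when it is done.

Besides the shell and the picture viewer there is one more tool, called after ">>>" by a JSON object that holds its "method" and its "body", one argument or row to a line. drive_tool: Moves the arm, as the interface text tells. Its arguments: {"type":"object","properties":{"deltas":{"type":"array"},"claw":{"type":"number"},"squeeze":{"type":"number"}},"required":["deltas"]}

```bash
ls; mkdir -p pics; cat > h.py <<'E'
import numpy as np, cv2
from plant import r, imaging
def cal(n):
    c=imaging.get_calibration(n); return [np.array(c['mtx']),c['k1'],np.array(c['R']),np.array(c['t'])]
def proj(n,X):
    K,k1,R,t=cal(n); p,_=cv2.projectPoints(np.atleast_2d(np.array(X,float)),cv2.Rodrigues(R)[0],t,K,np.array([k1,0,0,0.]))
    return p[:,0]
def onz(n,uv,z):
    K,k1,R,t=cal(n)
    s=cv2.undistortPointsIter(np.array([[uv]],float),K,np.array([k1,0,0,0.]),None,None,(3,50,1e-9))[0,0]
    d=R.T@np.array([s[0],s[1],1]); c=-R.T@t
    return c+d*(z-c[2])/d[2]
E
python3 - <<'E'
from h import *
for n in('scene','top'):
    im=imaging.capture(n); cv2.imwrite(f'pics/{n}0.png',im[:,:,::-1])
    for l in('lamp','lamp_handle','lamp_socket','dock','pin_tip','drip_pan','pump_can','jar'):
        try: print(n,l,[(np.round(d['position'],1),round(d['score'],2)) for d in imaging.landmark_of(n,l)][:2])
        except Exception as e: print(n,l,e)
    print(-cal(n)[2].T@cal(n)[3])
print(r.get_state(), r.hold_point_z)
E
```

```text
pics
scene lamp []
scene lamp_handle [(array([296.8, 133.4]), 0.7), (array([298. , 157.5]), 0.25)]
scene lamp_socket [(array([349.5,  93.7]), 0.31)]
scene dock [(array([196. , 244.5]), 0.7)]
scene pin_tip [(array([198.7, 242.7]), 0.82), (array([295.6, 151. ]), 0.22)]
scene drip_pan [(array([323.2, 241. ]), 0.62)]
scene pump_can [(array([351.3,  95.1]), 0.63)]
scene jar [(array([108.4, 305.8]), 0.57), (array([297.4, 133.7]), 0.37)]
[ 1.01657718 -0.39610229  1.03301851]
top lamp [(array([220.6, 252.3]), 0.69)]
top lamp_handle [(array([219.1, 248.8]), 0.61)]
top lamp_socket [(array([227.2, 245.5]), 0.6)]
top dock [(array([359.2, 248.9]), 0.67)]
top pin_tip [(array([359.4, 239.2]), 0.7), (array([282.6, 173. ]), 0.25)]
top drip_pan [(array([283.5, 169. ]), 0.77)]
top pump_can [(array([120.6, 263.7]), 0.9), (array([277.7, 171.5]), 0.6)]
top jar [(array([446.8, 261.1]), 0.7)]
[0.48059636 0.0123342  1.37926658]
{'time_s': 0.9, 'joints': array([-5.55716378e+01,  2.05437161e+01,  6.83509140e-01, -9.80178624e-04,
       -7.01356425e+01, -1.65076449e+01]), 'qd': array([ 0.03757413,  0.07510705,  0.0600573 , -0.08243906, -0.03344849,
        0.07135629]), 'joint_torque': array([ 4.75798481e-05, -5.82359040e+01,  2.93311608e+01,  7.00301617e+00,
        1.24684747e-02, -6.95170274e-05]), 'tcp_pos': array([ 0.20769475, -0.64224154,  0.22659982]), 'eef_rot': array([-9.00037174e+01, -2.06320877e-03,  1.79203843e+01]), 'contact_force': array([ 0.04564272, -0.21443015,  0.58480412]), 'moment': array([ 0.03337382,  0.0306913 , -0.00585305]), 'gripper_width': 0.08750723894341167} 0.0188
```

View pics/scene0.png

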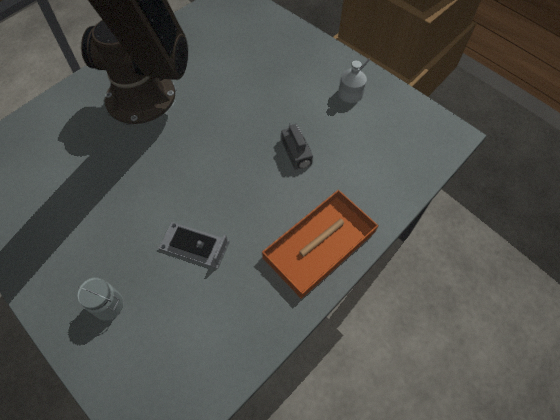

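View pics/top0.png

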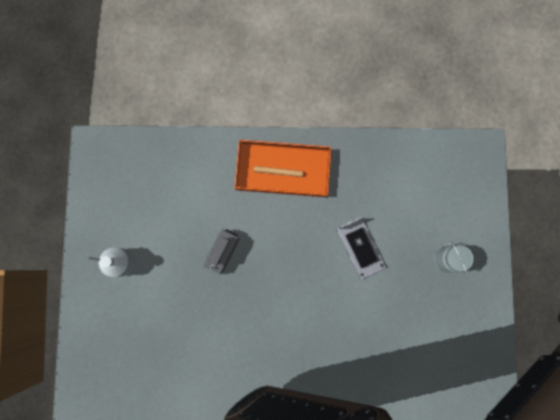

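```bash
python3 - <<'E'
import cv2
a=cv2.imread('pics/top0.png')
cv2.imwrite('pics/top0c.png',cv2.resize(a[185:315,165:425],None,fx=3,fy=3,interpolation=cv2.INTER_CUBIC))
E
```

```text
(no output)
```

View pics/top0c.png

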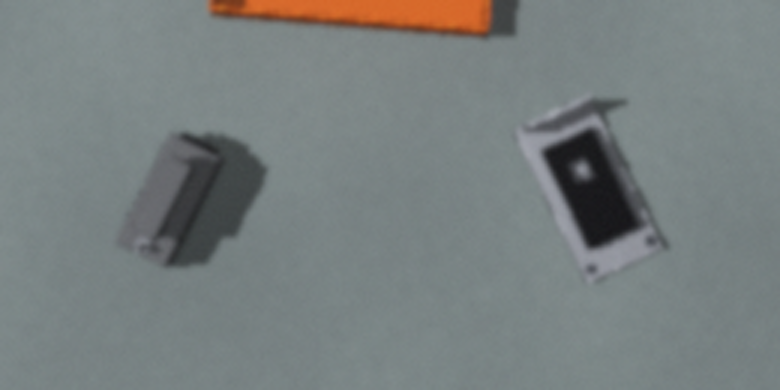

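The scene view shows the lamp near (297,150), lens towards the drip pan. The dock is near (196,244), with the stop at its far end. The top view has the lamp at (221,252), with the switch at its lower-left end, and the dock at (361,248) with the pin at (359,241). Next I'll fit poses using the network outlines and known sizes.

```bash
cat > fit.py <<'E'
from h import *
from scipy.optimize import minimize
def box(x0,x1,y0,y1,z0,z1):
    return np.array([[x,y,z] for x in(x0,x1) for y in(y0,y1) for z in(z0,z1)])/1000
a=np.linspace(0,2*np.pi,17)[:-1]
bez=np.vstack([np.c_[np.full(16,x),21*np.cos(a),24+21*np.sin(a)] for x in(58,67)])/1000
LAMP=[box(-60,60,-28,28,0,46),bez,box(-40,40,-12,12,62,84),box(-37,-23,-12,12,46,62),box(23,37,-12,12,46,62),box(-58,-46,-5,5,46,64)]
DOCK=[box(-85,85,-42,42,0,10),box(78,84,-35,35,10,55),box(-55,55,-28,28,10,26)]
S=4
def mask(n,parts,p):
    c,s=np.cos(p[2]),np.sin(p[2]); R=np.array([[c,-s,0],[s,c,0],[0,0,1]])
    m=np.zeros((420*S,560*S),np.uint8)
    for b in parts:
        q=proj(n,b@R.T+[p[0],p[1],p[3] if len(p)>3 else 0])
        q=((q+.5)*S-.5)
        cv2.fillConvexPoly(m,cv2.convexHull(np.round(q*16).astype(np.int32)),1,cv2.LINE_8,4)
    return m
def fit(parts,regs,p0):
    big={n:cv2.resize(g.astype(np.uint8)*255,None,fx=S,fy=S,interpolation=cv2.INTER_LINEAR)>127 for n,g in regs.items()}
    def cost(p):
        v=0
        for n,g in big.items():
            m=mask(n,parts,p)>0; v+=1-(m&g).sum()/(m|g).sum()
        return v
    best=None
    for d in(0,.15,-.15):
        q=np.array(p0,float); q[2]+=d
        sim=np.vstack([q,q+[.01,0,0],q+[0,.01,0],q+[0,0,.15]])
        o=minimize(cost,q,method='Nelder-Mead',options=dict(initial_simplex=sim,xatol=1e-4,fatol=1e-5,maxiter=200))
        if best is None or o.fun<best.fun: best=o
    return best
E
cat > m1.py <<'E'
from fit import *
regs={'lamp':{},'dock':{}}
for n in('scene','top'):
    im=imaging.capture(n)
    for l in('lamp','dock'):
        o=imaging.outline_of(n,l)
        print(n,l,[(d['score'],d['bbox'],d['region'].sum()) for d in o][:3])
        if o: regs[l][n]=o[0]['region']
np.save('regs.npy',regs,allow_pickle=True)
E
python3 m1.py; python3 - <<'E'
from fit import *
print('lamp',onz('top',(219.1,248.8),.073),onz('scene',(296.8,133.4),.073))
print('pin',onz('top',(359.4,239.2),.036),onz('scene',(198.7,242.7),.036))
E
```

```text
scene lamp [(0.88, [280.9, 120.5, 311.6, 170.6], np.int64(917)), (0.38, [160.1, 219.2, 231.3, 267.7], np.int64(1943))]
scene dock [(0.94, [160.0, 220.8, 229.5, 267.5], np.int64(1939))]
top lamp [(0.7, [204.4, 229.9, 238.4, 272.2], np.int64(884))]
top dock [(0.6, [332.9, 214.2, 387.0, 277.8], np.int64(1620))]
lamp [0.53111281 0.19476866 0.073     ] [0.52163079 0.20064363 0.073     ]
pin [ 0.56467769 -0.21452757  0.036     ] [ 0.56400399 -0.21567457  0.036     ]
```

```bash
cat > m2.py <<'E'
from fit import *
regs=np.load('regs.npy',allow_pickle=True).item()
res={}
for l,P,p0 in(('lamp',LAMP,(.525,.197,-.45)),('dock',DOCK,(.545,-.222,.45))):
    for k in(('scene','top'),('scene',),('top',)):
        o=fit(P,{n:regs[l][n] for n in k},p0); print(l,k,np.round(o.x,4),round(np.degrees(o.x[2]),1),round(o.fun,3))
        if len(k)==2: res[l]=o.x
for n,(sx,sy) in(('top',(165,185)),('scene',(150,110))):
    im=cv2.imread(f'pics/{n}0.png'); b=cv2.resize(im,None,fx=S,fy=S,interpolation=cv2.INTER_CUBIC)
    for l,P in(('lamp',LAMP),('dock',DOCK)):
        for q in P:
            cs,_=cv2.findContours(mask(n,[q],res[l]),cv2.RETR_EXTERNAL,cv2.CHAIN_APPROX_NONE); cv2.drawContours(b,cs,-1,(0,255,0),1)
    if n=='top': cv2.imwrite('pics/ftop.png',cv2.resize(b[200*S:290*S,195*S:395*S],None,fx=1,fy=1))
    else: cv2.imwrite('pics/fscene.png',b[115*S:265*S,150*S:325*S])
E
python3 m2.py
```

```text
Traceback (most recent call last):
  File "m2.py", line 6, in <module>
    o=fit(P,{n:regs[l][n] for n in k},p0); print(l,k,np.round(o.x,4),round(np.degrees(o.x[2]),1),round(o.fun,3))
  File "fit.py", line 29, in fit
    o=minimize(cost,q,method='Nelder-Mead',options=dict(initial_simplex=sim,xatol=1e-4,fatol=1e-5,maxiter=200))
  File "fit.py", line 23, in cost
    m=mask(n,parts,p)>0; v+=1-(m&g).sum()/(m|g).sum()
      ~~~~^^^^^^^^^^^
  File "fit.py", line 14, in mask
    q=proj(n,b@R.T+[p[0],p[1],p[3] if len(p)>3 else 0])
  File "h.py", line 6, in proj
    K,k1,R,t=cal(n); p,_=cv2.projectPoints(np.atleast_2d(np.array(X,float)),cv2.Rodrigues(R)[0],t,K,np.array([k1,0,0,0.]))
             ~~~^^^
  File "h.py", line 4, in cal
    c=imaging.get_calibration(n); return [np.array(c['mtx']),c['k1'],np.array(c['R']),np.array(c['t'])]
ValueError: time passes only in moves, steps and waits
```

`get_calibration` refuses being called that often, so I'll cache the calibration.

```bash
python3 - <<'E'
s=open('h.py').read()
s=s.replace("""def cal(n):
""","""import os
_C={}
def cal(n):
    if n in _C: return _C[n]
    f=f'cal_{n}.npy'
    if not os.path.exists(f): np.save(f,np.array(_cal(n),dtype=object),allow_pickle=True)
    _C[n]=list(np.load(f,allow_pickle=True)); return _C[n]
def _cal(n):
""")
s=s.replace("return [np.array(c['mtx']),","return [np.array(c['mtx']),")
open('h.py','w').write(s)
E
time python3 m2.py
```

```text
lamp ('scene', 'top') [ 0.5268  0.194  -0.4603] -26.4 0.122
lamp ('scene',) [ 0.5279  0.1913 -0.4528] -25.9 0.062
lamp ('top',) [ 0.5263  0.1947 -0.4619] -26.5 0.034
dock ('scene', 'top') [ 0.5426 -0.222   0.4594] 26.3 0.069
dock ('scene',) [ 0.5424 -0.2225  0.455 ] 26.1 0.037
dock ('top',) [ 0.5423 -0.2215  0.464 ] 26.6 0.028
real	0m10.956s
user	0m10.460s
sys	0m1.118s
```

View pics/ftop.png

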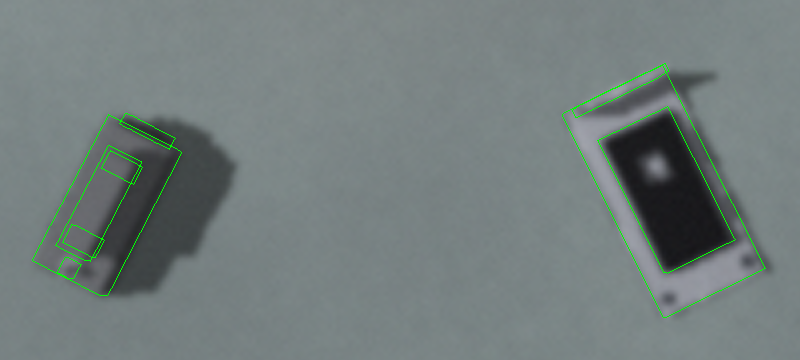

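View pics/fscene.png

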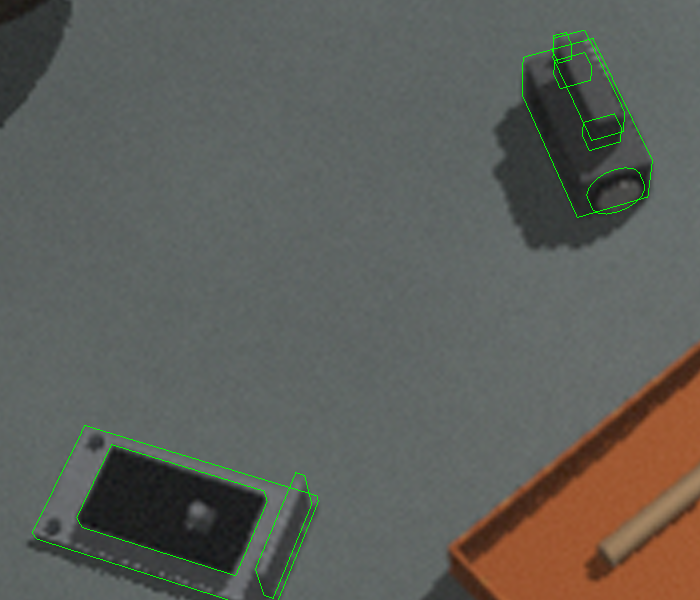

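Both fits agree to about 3 mm and 0.5°:

| Item | x (m) | y (m) | Yaw |
|---|---|---|---|
| Lamp | 0.527 | 0.194 | -26.4° |
| Dock | 0.5425 | -0.222 | +26.3° |

The switch end of the lamp is near the robot, so the lens points outward. Now I'll move above the lamp.

>>> {"method": "drive_tool", "body": {
  "deltas": [
    [2.1,3.2,0,0,0,-0.03],
    [4.2,6.5,0,0,0,-0.06],
    [6.4,9.8,0,0,0,-0.09],
    [8.5,13,0,0,0,-0.12],
    [10.6,16.3,0,0,0,-0.15],
    [12.7,19.5,0,0,0,-0.18],
    [14.9,22.8,0,0,0,-0.21],
    [17,26,0,0,0,-0.24]
  ],
  "claw": 1,
  "squeeze": 40
}}

```text
time_s: 1.87
tcp_pos: [0.3785, -0.3806, 0.2269]
eef_rot: [-90.0, -0.0, 4.1]
contact_force: [2.0, -0.1, -0.1]
gripper_width: 0.0879
```

>>> {"method": "drive_tool", "body": {
  "deltas": [
    [1.4,3.6,0,0,0,-0.03],
    [2.8,7.3,0,0,0,-0.06],
    [4.2,10.9,0,0,0,-0.09],
    [5.6,14.6,0,0,0,-0.12],
    [7,18.2,0,0,0,-0.15],
    [8.4,21.9,0,0,0,-0.18],
    [9.8,25.5,0,0,0,-0.22],
    [11.2,29.2,0,0,0,-0.26]
  ]
}}

```text
time_s: 2.53
tcp_pos: [0.4901, -0.0883, 0.2271]
eef_rot: [-90.0, -0.1, -10.8]
contact_force: [1.1, -0.0, 0.4]
gripper_width: 0.0874
```

>>> {"method": "drive_tool", "body": {
  "deltas": [
    [0.5,3.6,0,0,0,-0.03],
    [0.9,7.1,0,0,0,-0.06],
    [1.4,10.7,0,0,0,-0.1],
    [1.9,14.2,0,0,0,-0.13],
    [2.3,17.8,0,0,0,-0.17],
    [2.8,21.3,0,0,0,-0.21],
    [3.3,24.9,0,0,0,-0.24],
    [3.7,28.4,0,0,0,-0.27]
  ]
}}

```text
time_s: 3.2
tcp_pos: [0.5267, 0.1958, 0.2269]
eef_rot: [-90.0, -0.0, -26.3]
contact_force: [0.2, -1.3, 0.3]
gripper_width: 0.0873
```

>>> {"method": "drive_tool", "body": {
  "deltas": [
    [0,0,-2,0,0,0],
    [0,0,-4.5,0,0,0],
    [0,0,-7.5,0,0,0],
    [0,0,-10,0,0,0],
    [0,0,-11.5,0,0,0],
    [0,0,-12,0,0,0],
    [0,0,-12,0,0,0],
    [0,0,-12,0,0,0]
  ]
}}

```text
time_s: 3.87
tcp_pos: [0.5272, 0.194, 0.1073]
eef_rot: [-90.0, -0.0, -26.2]
contact_force: [-0.1, -0.5, 0.4]
gripper_width: 0.0874
```

```bash
cat > snap.py <<'E'
import sys
from fit import *
tag=sys.argv[1]
for n in('scene','top'):
    im=imaging.capture(n); cv2.imwrite(f'pics/{n}{tag}.png',im[:,:,::-1])
a=cv2.imread(f'pics/scene{tag}.png'); b=cv2.imread(f'pics/top{tag}.png')
def crop(im,c,w=65):
    x=int(np.clip(c[0],w,560-w));y=int(np.clip(c[1],w,420-w)); return cv2.resize(im[y-w:y+w,x-w:x+w],(400,400),interpolation=cv2.INTER_CUBIC)
s=r.get_state(); p=s['tcp_pos']
print(s['time_s'],np.round(p,4),np.round(s['eef_rot'],2),np.round(s['contact_force'],2),s['gripper_width'])
cv2.imwrite(f'pics/c{tag}.png',np.hstack([crop(a,proj('scene',p)[0]),crop(b,proj('top',p)[0])]))
E
python3 snap.py 1
```

```text
3.9667 [0.5276 0.1943 0.1081] [-8.988e+01 -7.000e-02 -2.618e+01] [ 0.29 -0.63 -0.21] 0.08775101093110552
```

View pics/c1.png

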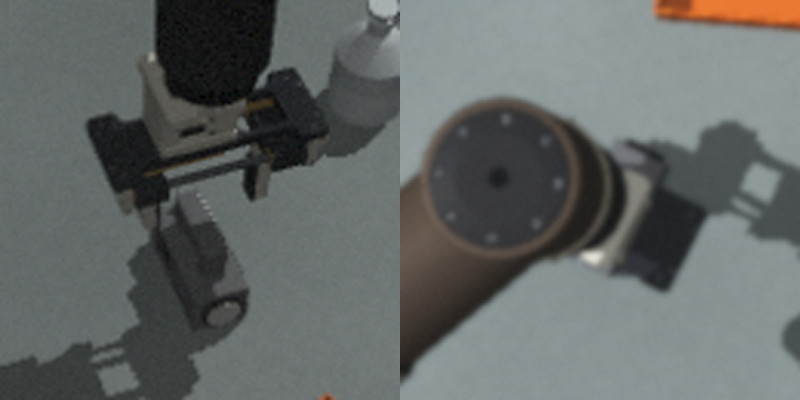

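The scene crop (left) shows the open fingers straddling the handle bar, lined up with the lamp, and the can clear behind. I'll descend 53 mm and close.

>>> {"method": "drive_tool", "body": {
  "deltas": [
    [0,0,-1,0,0,0],
    [0,0,-2.2,0,0,0],
    [0,0,-3.4,0,0,0],
    [0,0,-4.4,0,0,0],
    [0,0,-5,0,0,0],
    [0,0,-5.3,0,0,0],
    [0,0,-5.3,0,0,0],
    [0,0,-5.3,0,0,0]
  ]
}}

```text
time_s: 4.63
tcp_pos: [0.5269, 0.1939, 0.0538]
eef_rot: [-90.0, -0.0, -26.2]
contact_force: [0.4, -0.0, -0.0]
gripper_width: 0.0874
```

>>> {"method": "drive_tool", "body": {
  "deltas": [
    [0,0,0,0,0,0],
    [0,0,0,0,0,0],
    [0,0,0,0,0,0],
    [0,0,0,0,0,0],
    [0,0,0,0,0,0],
    [0,0,0,0,0,0],
    [0,0,0,0,0,0],
    [0,0,0,0,0,0]
  ],
  "claw": 0,
  "squeeze": 50
}}

```text
time_s: 5.3
tcp_pos: [0.5267, 0.1938, 0.0536]
eef_rot: [-90.0, 0.0, -26.2]
contact_force: [-0.2, 0.0, -0.5]
gripper_width: 0.0398
```

>>> {"method": "drive_tool", "body": {
  "deltas": [
    [0,0,0,0,0,0],
    [0,0,0,0,0,0],
    [0,0,0,0,0,0],
    [0,0,0,0,0,0],
    [0,0,0,0,0,0],
    [0,0,0,0,0,0],
    [0,0,0,0,0,0],
    [0,0,0,0,0,0]
  ]
}}

```text
time_s: 5.97
tcp_pos: [0.5267, 0.1938, 0.0535]
eef_rot: [-90.0, -0.0, -26.2]
contact_force: [0.9, 0.8, -2.3]
gripper_width: 0.0236
```

>>> {"method": "drive_tool", "body": {
  "deltas": [
    [0,0,0.3,0,0,0],
    [0,0,1,0,0,0],
    [0,0,2.5,0,0,0],
    [0,0,4.5,0,0,0],
    [0,0,6.5,0,0,0],
    [0,0,8,0,0,0],
    [0,0,8.5,0,0,0],
    [0,0,8.5,0,0,0]
  ]
}}

```text
time_s: 6.63
tcp_pos: [0.5271, 0.1941, 0.1401]
eef_rot: [-89.9, -0.1, -26.2]
contact_force: [0.9, -0.0, -3.6]
gripper_width: 0.0237
```

```bash
python3 snap.py 2
```

```text
6.7333 [0.526  0.1934 0.1379] [-9.003e+01  5.000e-02 -2.621e+01] [ 0.06 -0.47 -4.37] 0.023736615912567198
```

View pics/c2.png

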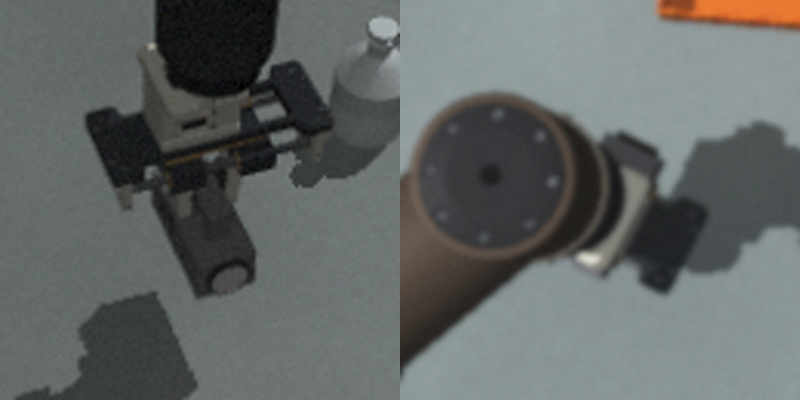

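The scene crop shows the lamp lifted level in the grip, with the lens end at lower right. The wrist reads -4 N, which matches the lamp's weight. Next I'll carry it to the dock, about 22 mm short of the docked position.

>>> {"method": "drive_tool", "body": {
  "deltas": [
    [0,-1.2,0,0,0,0.03],
    [0,-3.6,0,0,0,0.08],
    [0,-6.4,0,0,0,0.14],
    [0,-9.4,0,0,0,0.2],
    [0,-12.4,0,0,0,0.27],
    [0,-15.4,0,0,0,0.34],
    [0,-18.4,0,0,0,0.4],
    [0,-21.4,0,0,0,0.46]
  ]
}}

```text
time_s: 7.4
tcp_pos: [0.5255, -0.0218, 0.1371]
eef_rot: [-90.0, 0.1, 0.3]
contact_force: [1.2, 0.1, -3.6]
gripper_width: 0.0233
```

>>> {"method": "drive_tool", "body": {
  "deltas": [
    [0,-3,0,0,0,0.07],
    [0,-6,0,0,0,0.14],
    [-0.1,-9,0,0,0,0.2],
    [-0.2,-12,0,0,0,0.26],
    [-0.2,-15,0,0,0,0.32],
    [-0.3,-18,0,0,0,0.38],
    [-0.4,-20.2,0,0,0,0.43],
    [-0.4,-21.2,0,0,0,0.456]
  ]
}}

```text
time_s: 8.07
tcp_pos: [0.5212, -0.2346, 0.1367]
eef_rot: [-89.9, 0.2, 26.3]
contact_force: [-0.2, 0.4, -3.6]
gripper_width: 0.0237
```

>>> {"method": "drive_tool", "body": {
  "deltas": [
    [0,0,0,0,0,0],
    [0,0,0,0,0,0],
    [0,0,0,0,0,0],
    [0,0,0,0,0,0],
    [0,0,0,0,0,0],
    [0,0,0,0,0,0],
    [0,0,0,0,0,0],
    [0,0,0,0,0,0]
  ]
}}

```text
time_s: 8.73
tcp_pos: [0.5228, -0.2319, 0.1387]
eef_rot: [-90.0, -0.0, 26.3]
contact_force: [-0.2, 0.7, -2.9]
gripper_width: 0.024
```

```bash
python3 snap.py 3
```

```text
8.8333 [ 0.5228 -0.232   0.1387] [-9.00e+01 -1.00e-02  2.63e+01] [ 0.13  0.78 -3.8 ] 0.023623300342028072
```

View pics/c3.png

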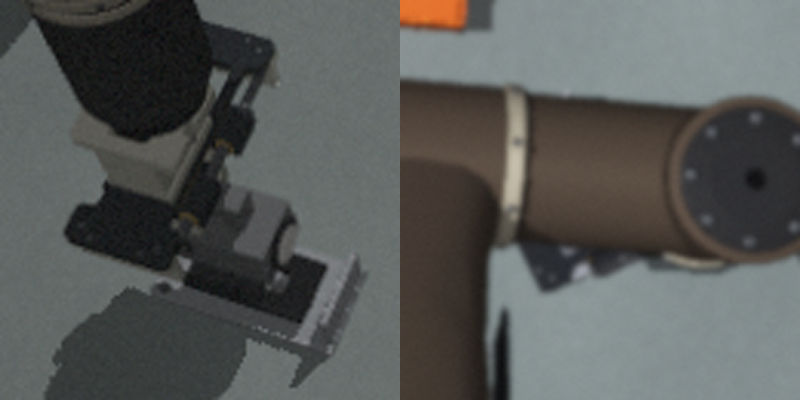

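The left crop shows the lamp held over the dock, the lens towards the stop, and the pin still visible at about (275,283) in the crop. I'll overlay the predicted pose to check the grip offset.

```bash
cat > ov.py <<'E'
import sys
from fit import *
def ov(tag,p,out,z0=(140,180,290,280)):
    im=cv2.imread(f'pics/scene{tag}.png'); b=cv2.resize(im,None,fx=S,fy=S,interpolation=cv2.INTER_CUBIC)
    for P,q,col in((LAMP,p,(0,255,0)),(DOCK,(.5425,-.222,.459),(0,200,255))):
        for k in P:
            cs,_=cv2.findContours(mask('scene',[k],q),cv2.RETR_EXTERNAL,cv2.CHAIN_APPROX_NONE); cv2.drawContours(b,cs,-1,col,1)
    x0,y0,x1,y1=z0; c=b[y0*S:y1*S,x0*S:x1*S]; cv2.imwrite(out,cv2.resize(c,None,fx=1.3,fy=1.3))
if __name__=='__main__':
    ov(sys.argv[1],[float(v) for v in sys.argv[2:6]],f'pics/ov{sys.argv[1]}.png')
E
python3 ov.py 3 .5228 -.232 .459 .0852
```

```text
(no output)
```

View pics/ov3.png

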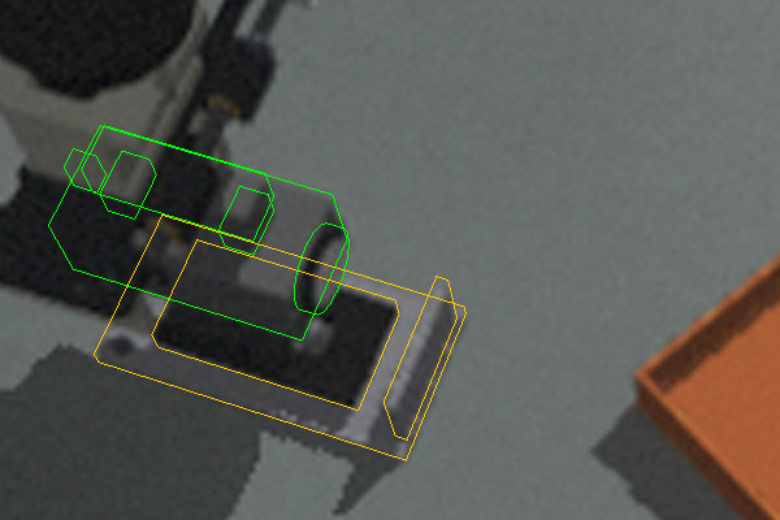

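```bash
python3 - <<'E'
from fit import *
for n,bx in(('scene',(185,232,212,256)),('top',(350,230,370,254))):
    im=cv2.imread(f'pics/{n}0.png'); g=cv2.cvtColor(im,cv2.COLOR_BGR2GRAY).astype(float)
    x0,y0,x1,y1=bx; c=g[y0:y1,x0:x1]
    # blob near the pin
    pr=proj(n,[[.5604,-.2131,.036],[.5604,-.2131,.026]]); print(n,'pred tip/base',pr.round(1))
    yy,xx=np.mgrid[y0:y1,x0:x1]; near=np.hypot(xx-pr[:,0].mean(),yy-pr[:,1].mean())<6
    w=np.where(near,np.clip(c-45,0,None),0); print('blob',(w*xx).sum()/w.sum(),(w*yy).sum()/w.sum())
    print(c[::1].astype(int)[4:20,3:24])
E
```

```text
scene pred tip/base [[198.5 241.2]
 [199.2 242.7]]
blob 199.18649193548387 242.78024193548387
[[ 27  23  26  32  32  26  33  28  31  24  33  28  29  31  32  32  30  33
   37  51  68]
 [ 27  31  32  35  33  30  31  29  30  32  28  29  29  32  26  32  30  31
   31  26  31]
 [ 26  32  28  33  36  28  31  30  27  31  33  25  28  28  27  30  29  33
   30  29  32]
 [ 27  29  29  32  27  26  26  32  29  27  27  30  25  31  31  26  27  30
   26  32  34]
 [ 30  32  33  26  33  27  37  33  30  30  55  66  47  26  23  31  31  26
   32  28  25]
 [ 34  35  31  26  27  31  32  30  30  60  96  98  92  59  33  29  30  30
   28  29  33]
 [ 29  30  26  31  32  31  29  30  32  73 109 110 103  82  57  48  33  30
   29  32  30]
 [ 26  31  29  34  31  31  28  28  38  70  93  98  91  73  64  55  36  30
   29  28  31]
 [ 28  31  30  32  31  29  32  26  35  61  68  73  67  65  65  50  34  28
   31  36  30]
 [ 29  29  25  29  30  35  26  30  51  60  63  55  50  55  59  40  26  31
   31  28  27]
 [ 25  25  36  30  33  32  27  29  46  76  58  52  51  52  46  31  28  35
   27  30  30]
 [ 30  31  31  31  33  32  
[... 947 characters left out ...]
 60  79 105 123 123 105  71  41  27  25  27  27  33  49  65]
 [ 29  41  59  81 112 134 134 116  83  50  31  26  28  26  31  42  60]
 [ 28  35  50  73 100 123 126 115  88  60  38  27  26  26  27  35  50]
 [ 29  31  42  63  83  97 107 102  85  60  43  31  26  23  27  30  40]
 [ 26  28  36  52  65  73  80  79  66  50  36  29  26  26  26  27  33]
 [ 26  27  31  42  51  51  50  52  43  35  28  28  25  24  25  24  28]
 [ 28  29  27  31  35  36  32  33  29  28  27  23  26  26  25  25  26]
 [ 28  26  27  26  27  26  26  27  25  25  24  25  24  25  24  26  25]
 [ 35  29  27  27  26  27  27  25  27  27  27  27  28  24  25  23  25]
 [ 46  30  26  25  27  26  25  26  26  26  26  26  26  25  27  26  24]]
```

The fitted pin position projects onto the pin blob to within about 0.6 px in both views, so the pin is at (0.5604, -0.2131). The in-hand offset is about zero. I'll lower the lamp to 4 mm above the tip.

>>> {"method": "drive_tool", "body": {
  "deltas": [
    [0,0,-0.8,0,0,0],
    [0,0,-1.8,0,0,0],
    [0,0,-2.8,0,0,0],
    [0,0,-3.6,0,0,0],
    [0,0,-4.2,0,0,0],
    [0,0,-4.4,0,0,0],
    [0,0,-4.5,0,0,0],
    [0,0,-4.5,0,0,0]
  ]
}}

```text
time_s: 9.5
tcp_pos: [0.5227, -0.2323, 0.0934]
eef_rot: [-90.0, 0.0, 26.3]
contact_force: [-0.1, -0.9, -3.9]
gripper_width: 0.0236
```

>>> {"method": "drive_tool", "body": {
  "deltas": [
    [0,0,0,0,0,0],
    [0,0,-0.05,0,0,0],
    [0,0,-0.1,0,0,0],
    [0,0,-0.15,0,0,0],
    [0,0,-0.2,0,0,0],
    [0,0,-0.25,0,0,0],
    [0,0,-0.3,0,0,0],
    [0,0,-0.3,0,0,0]
  ]
}}

```text
time_s: 10.17
tcp_pos: [0.5226, -0.2322, 0.0905]
eef_rot: [-90.0, 0.0, 26.3]
contact_force: [0.4, 0.4, -3.7]
gripper_width: 0.0238
```

>>> {"method": "drive_tool", "body": {
  "deltas": [
    [0,0,-0.02,0,0,0],
    [0,0,-0.04,0,0,0],
    [0,0,-0.06,0,0,0],
    [0,0,-0.08,0,0,0],
    [0,0,-0.1,0,0,0],
    [0,0,-0.1,0,0,0],
    [0,0,-0.1,0,0,0],
    [0,0,-0.1,0,0,0]
  ]
}}

```text
time_s: 10.83
tcp_pos: [0.5227, -0.2322, 0.0896]
eef_rot: [-90.0, 0.0, 26.3]
contact_force: [-0.0, -0.8, -3.6]
gripper_width: 0.0239
```

>>> {"method": "drive_tool", "body": {
  "deltas": [
    [0,0,-0.01,0,0,0],
    [0,0,-0.02,0,0,0],
    [0,0,-0.03,0,0,0],
    [0,0,-0.04,0,0,0],
    [0,0,-0.05,0,0,0],
    [0,0,-0.05,0,0,0],
    [0,0,-0.05,0,0,0],
    [0,0,-0.05,0,0,0]
  ]
}}

```text
time_s: 11.5
tcp_pos: [0.5227, -0.2323, 0.0893]
eef_rot: [-90.0, -0.0, 26.3]
contact_force: [-1.9, 0.3, 0.3]
gripper_width: 0.0238
```

Contact: the wrist z force went from -3.7 to +0.3 N, so about 4 N rests on the tip with the underside at 35.8 mm, where expected. Now I'll slide along (0.896, 0.443) towards the stop.

>>> {"method": "drive_tool", "body": {
  "deltas": [
    [0,0,0,0,0,0],
    [0.18,0.09,0,0,0,0],
    [0.36,0.18,0,0,0,0],
    [0.54,0.27,0,0,0,0],
    [0.72,0.35,0,0,0,0],
    [0.9,0.44,0,0,0,0],
    [1.08,0.53,0,0,0,0],
    [1.08,0.53,0,0,0,0]
  ]
}}

```text
time_s: 12.17
tcp_pos: [0.534, -0.2268, 0.0892]
eef_rot: [-90.0, -0.0, 26.3]
contact_force: [-2.2, -1.0, 4.1]
gripper_width: 0.0241
```

>>> {"method": "drive_tool", "body": {
  "deltas": [
    [0.05,0.02,0,0,0,0],
    [0.14,0.07,0,0,0,0],
    [0.23,0.11,0,0,0,0],
    [0.32,0.16,0,0,0,0],
    [0.4,0.2,0,0,0,0],
    [0.45,0.22,0,0,0,0],
    [0.45,0.22,0,0,0,0],
    [0.45,0.22,0,0,0,0]
  ]
}}

```text
time_s: 12.83
tcp_pos: [0.5381, -0.2246, 0.0888]
eef_rot: [-90.0, -0.0, 26.3]
contact_force: [-0.8, -0.9, 1.2]
gripper_width: 0.0238
```

>>> {"method": "drive_tool", "body": {
  "deltas": [
    [0.05,0.02,0,0,0,0],
    [0.1,0.05,0,0,0,0],
    [0.15,0.07,0,0,0,0],
    [0.2,0.1,0,0,0,0],
    [0.25,0.12,0,0,0,0],
    [0.28,0.14,0,0,0,0],
    [0.28,0.14,0,0,0,0],
    [0.28,0.14,0,0,0,0]
  ]
}}

```text
time_s: 13.5
tcp_pos: [0.5408, -0.2232, 0.0889]
eef_rot: [-90.0, 0.0, 26.3]
contact_force: [0.4, 0.1, -3.5]
gripper_width: 0.0235
```

The contact force is back to the weight alone (-3.5 N), so the socket is over the pin. I'll go the last 1.5 mm to the centre and lower carefully.

>>> {"method": "drive_tool", "body": {
  "deltas": [
    [0.05,0.02,0,0,0,0],
    [0.1,0.05,0,0,0,0],
    [0.15,0.07,0,0,0,0],
    [0.15,0.07,-0.05,0,0,0],
    [0.15,0.07,-0.1,0,0,0],
    [0.15,0.07,-0.15,0,0,0],
    [0.15,0.07,-0.2,0,0,0],
    [0.15,0.07,-0.2,0,0,0]
  ]
}}

```text
time_s: 14.17
tcp_pos: [0.5421, -0.2226, 0.0869]
eef_rot: [-90.0, 0.0, 26.3]
contact_force: [0.1, -0.3, -4.3]
gripper_width: 0.024
```

>>> {"method": "drive_tool", "body": {
  "deltas": [
    [0,0,-0.05,0,0,0],
    [0,0,-0.1,0,0,0],
    [0,0,-0.15,0,0,0],
    [0,0,-0.2,0,0,0],
    [0,0,-0.25,0,0,0],
    [0,0,-0.3,0,0,0],
    [0,0,-0.3,0,0,0],
    [0,0,-0.3,0,0,0]
  ]
}}

```text
time_s: 14.83
tcp_pos: [0.5423, -0.2226, 0.084]
eef_rot: [-90.0, 0.0, 26.3]
contact_force: [-0.1, -0.5, -4.7]
gripper_width: 0.0236
```

The underside is at 30.5 mm with no side force, so it's dropping freely over the pin. Next I'll lower it to the pad.

>>> {"method": "drive_tool", "body": {
  "deltas": [
    [0,0,-0.05,0,0,0],
    [0,0,-0.1,0,0,0],
    [0,0,-0.15,0,0,0],
    [0,0,-0.2,0,0,0],
    [0,0,-0.25,0,0,0],
    [0,0,-0.3,0,0,0],
    [0,0,-0.35,0,0,0],
    [0,0,-0.35,0,0,0]
  ]
}}

```text
time_s: 15.5
tcp_pos: [0.5422, -0.2226, 0.0804]
eef_rot: [-90.0, 0.0, 26.3]
contact_force: [-0.1, 0.1, -3.4]
gripper_width: 0.0235
```

>>> {"method": "drive_tool", "body": {
  "deltas": [
    [0,0,-0.03,0,0,0],
    [0,0,-0.06,0,0,0],
    [0,0,-0.09,0,0,0],
    [0,0,-0.12,0,0,0],
    [0,0,-0.15,0,0,0],
    [0,0,-0.18,0,0,0],
    [0,0,-0.2,0,0,0],
    [0,0,-0.2,0,0,0]
  ]
}}

```text
time_s: 16.17
tcp_pos: [0.5423, -0.2226, 0.0789]
eef_rot: [-90.0, -0.0, 26.3]
contact_force: [-2.1, 1.1, 2.2]
gripper_width: 0.0235
```

The pad is contacted at the expected height, at about 6 N. Now I'll press it down.

>>> {"method": "drive_tool", "body": {
  "deltas": [
    [0,0,-0.06,0,0,0],
    [0,0,-0.12,0,0,0],
    [0,0,-0.18,0,0,0],
    [0,0,-0.24,0,0,0],
    [0,0,-0.3,0,0,0],
    [0,0,-0.36,0,0,0],
    [0,0,-0.42,0,0,0],
    [0,0,-0.42,0,0,0]
  ],
  "squeeze": 60
}}

```text
time_s: 16.83
tcp_pos: [0.5424, -0.2226, 0.0746]
eef_rot: [-90.0, -0.0, 26.3]
contact_force: [-3.3, 2.6, 6.1]
gripper_width: 0.0236
```

>>> {"method": "drive_tool", "body": {
  "deltas": [
    [0,0,-0.04,0,0,0],
    [0,0,-0.08,0,0,0],
    [0,0,-0.12,0,0,0],
    [0,0,-0.16,0,0,0],
    [0,0,-0.2,0,0,0],
    [0,0,-0.24,0,0,0],
    [0,0,-0.24,0,0,0],
    [0,0,-0.24,0,0,0]
  ]
}}

```text
time_s: 17.5
tcp_pos: [0.5424, -0.2226, 0.0725]
eef_rot: [-90.0, -0.0, 26.3]
contact_force: [-4.2, 2.1, 9.0]
gripper_width: 0.0235
```

>>> {"method": "drive_tool", "body": {
  "deltas": [
    [0,0,-0.02,0,0,0],
    [0,0,-0.04,0,0,0],
    [0,0,-0.06,0,0,0],
    [0,0,-0.08,0,0,0],
    [0,0,-0.1,0,0,0],
    [0,0,-0.1,0,0,0],
    [0,0,-0.1,0,0,0],
    [0,0,-0.1,0,0,0]
  ]
}}

```text
time_s: 18.17
tcp_pos: [0.5424, -0.2226, 0.0717]
eef_rot: [-90.0, -0.0, 26.3]
contact_force: [-4.1, 3.2, 10.2]
gripper_width: 0.0232
```

```bash
python3 snap.py 4; python3 ov.py 4 .5424 -.2226 .459 .018
```

```text
18.2667 [ 0.5424 -0.2226  0.0717] [-9.002e+01 -2.000e-02  2.630e+01] [-4.26  3.15 10.35] 0.02386753016761851
```

View pics/ov4.png

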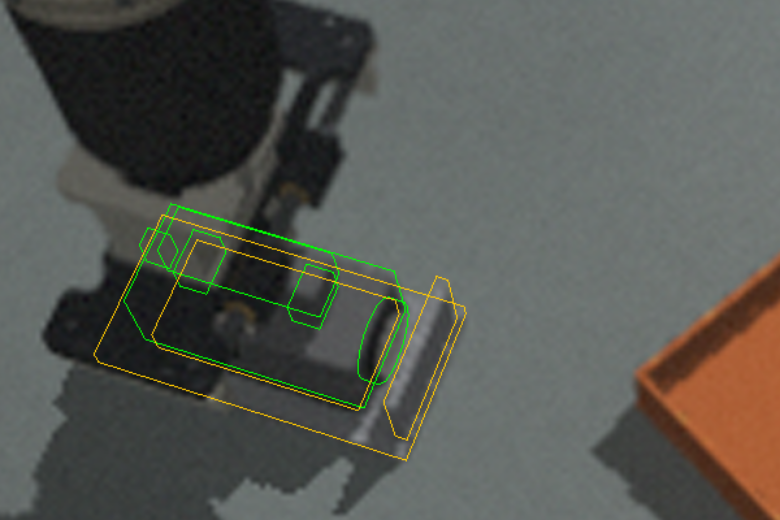

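The overlay puts the lamp seated in the dock, bezel just short of the stop, matching the predicted fully-down pose. I'll press a little more to feel the pad's stop.

>>> {"method": "drive_tool", "body": {
  "deltas": [
    [0,0,-0.02,0,0,0],
    [0,0,-0.04,0,0,0],
    [0,0,-0.06,0,0,0],
    [0,0,-0.06,0,0,0],
    [0,0,-0.06,0,0,0],
    [0,0,-0.06,0,0,0],
    [0,0,-0.06,0,0,0],
    [0,0,-0.06,0,0,0]
  ]
}}

```text
time_s: 18.93
tcp_pos: [0.5425, -0.2226, 0.0714]
eef_rot: [-90.0, -0.0, 26.3]
contact_force: [-5.0, 3.6, 11.7]
gripper_width: 0.0239
```

>>> {"method": "drive_tool", "body": {
  "deltas": [
    [0,0,-0.02,0,0,0],
    [0,0,-0.04,0,0,0],
    [0,0,-0.05,0,0,0],
    [0,0,-0.05,0,0,0],
    [0,0,-0.05,0,0,0],
    [0,0,-0.05,0,0,0],
    [0,0,-0.05,0,0,0],
    [0,0,-0.05,0,0,0]
  ]
}}

```text
time_s: 19.6
tcp_pos: [0.5425, -0.2226, 0.0713]
eef_rot: [-90.0, -0.0, 26.3]
contact_force: [-5.6, 5.2, 15.9]
gripper_width: 0.0235
```

The stop is reached: TCP z stays at 71.3 mm (underside about 18 mm) while the force climbs to about 20 N on the dock. I'll check that it holds steady, then hand in.

>>> {"method": "drive_tool", "body": {
  "deltas": [
    [0,0,0,0,0,0],
    [0,0,0,0,0,0],
    [0,0,0,0,0,0],
    [0,0,0,0,0,0],
    [0,0,0,0,0,0],
    [0,0,0,0,0,0],
    [0,0,0,0,0,0],
    [0,0,0,0,0,0]
  ]
}}

```text
time_s: 20.27
tcp_pos: [0.5425, -0.2226, 0.0713]
eef_rot: [-90.0, -0.0, 26.3]
contact_force: [-6.1, 5.2, 14.9]
gripper_width: 0.0238
```

```bash
python3 snap.py 5; python3 - <<'E'
from fit import *
o=imaging.outline_of('scene','lamp'); print([(d['score'],d['bbox']) for d in o][:2])
for l in ('drip_pan','pump_can','jar'): print(l,[(np.round(d['position'],1),d['score']) for d in imaging.landmark_of('scene',l)][:1])
E
```

```text
20.3667 [ 0.5425 -0.2226  0.0713] [-9.004e+01 -3.000e-02  2.632e+01] [-6.05  4.66 16.07] 0.023515622886115944
[(0.56, [186.7, 226.1, 217.6, 258.5])]
drip_pan [(array([322.1, 242.4]), 0.85)]
pump_can [(array([352.,  92.]), 0.91)]
jar [(array([109.5, 308. ]), 0.94)]
```

View pics/c5.png

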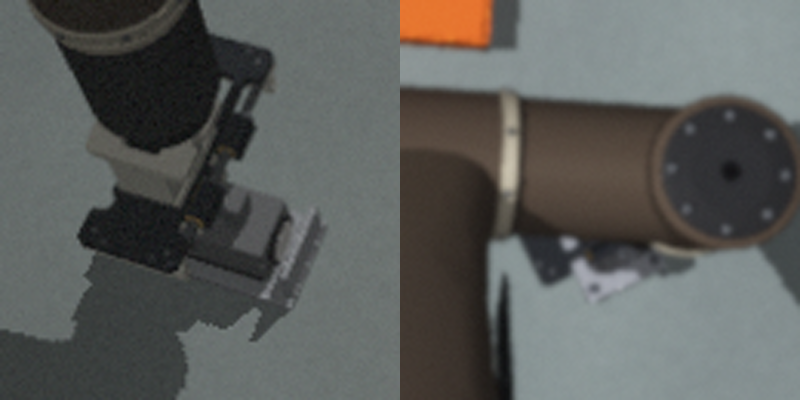

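The scene crop shows the lamp flat in the dock, gripped, with the lens just short of the stop. The bystanders' pixel positions are unchanged to within about 3 px. Handing in.

```bash
python3 -c "
from plant import r
print(r.close_job())"
```

```text
the job is handed in; nothing more can be done
None
```

The lamp is on its dock, pressed fully home and still held at 60 N grip. I handed the job in at about 20 s; the system gave no verdict.

**How it went:** I gripped the lamp by its handle and rested it on the pin tip about 22 mm short of the docked position, at about 4 N. I then slid it towards the stop until the contact force vanished, lowered it over the pin, and pressed the pad down to its stop.

**Last checks:**
- **Height:** the underside is about 18 mm above the shelf, judged from the arm's height. That puts the pad on its stop and about 18 mm of pin in the socket.
- **Force:** the lamp bears on the dock with about 19–20 N, and contact readings between moves peaked at about 20 N.
- **Pose:** the lamp's centre is within about 1 mm of the fitted dock centre, its heading matches to 0.1°, and the arm was still. The pictures agree.
- **Bystanders:** the drip pan, pump can and jar did not visibly move (within about 3 px). I did not measure the dowel separately, but nothing went near it.

**Out of line:** a sideways force of about 7 N built up while pressing. I did not find its cause; it may be friction on the pad or the pin touching the socket wall.

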